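Toe in the rover axle with its tie-rod sleeve

ROBOT

A 7-joint arm with a two-finger parallel gripper is mounted at the origin on the work surface. World frame = base frame: x ahead of the robot, y to its left, z up, the work surface at z = 0. Lengths are in m, angles in degrees, forces in N, time in s.
With the tool pointing down it reaches from about 0.4 to 0.85 m from the base axis. Payload 4.5 kg.
Tool frame: the origin (TCP) lies at the very end of the fingers, on their centre line; the grasp point (between the pads) lies 19 mm behind it; x points along the fingers, z is the direction in which the jaws open and shut, and the axes are right-handed (so a half turn about x gives the same grasp; the last joint's range is limited). The gripper opens to 85 mm and grips with 20 to 120 N. Pads are 22 mm wide; open, the fingers measure 114 mm over their backs; the gripper's body (76 mm by 85 mm) begins 54 mm behind the grasp point. The pads swing forward as they close: fully open they stand 13 mm farther back than shut.
Start: joints at [-69.053, 39.483, -11.15, 89.685, 9.013, 51.709, -12.324], TCP at [0.204, 0.591, 0.231] pointing down, gripper open.
Joint ranges: [-172.22, 172.22], [-26.19, 119.32], [-84.43, 86.54], [7.71, 146.69], [-57.33, 237.33], [2.42, 119.75], [-152.13, 152.13]. Speed limits (degrees/s): [147.25, 147.25, 180, 180, 180, 180, 180].

INTERFACE

Orientations are given as [roll, pitch, yaw] about the fixed x, y, z axes, in that order (R = Rz(yaw) Ry(pitch) Rx(roll)).
In Python, from bench import sense, vision, arm gives the robot as it stands.
- The arm moves only by the tool send_rows, never from a script. Its argument "rows" is a list of rows, each an object with "gripper": the opening in per cent of the stroke, from 0 (shut) to 100 (fully open); "travel": the shift along the tool's x, y, z in m, a list of three; "turn": the turn about the tool's x in rad. In form: [{"gripper": gripper, "travel": [dx, dy, dz], "turn": turn}, ...]. A call has exactly 8 rows; each row is the pose to reach, as a shift and turn from the pose measured when the call began, along the tool's axes at that moment; what a row does not reach only later rows make up. A row lasts 1/10 s, in which the tool goes at most 50 mm and 8.59 degrees, less where a joint would pass 70% of its speed; a pose out of reach is approached as far as the arm can. A call with a gripper value outside its range is refused whole. The fingers move at their own pace and stop on an object; "grip_force" is the grip in N (left out, the last holds). Time passes only in rows, so rows that repeat a pose let the fingers close, or fill a call up. It gives the time, the measured TCP pose, the force and the opening at its end, in the units of the state.
- sense(): the state, without advancing time (a new reading comes with each control period).
- vision.grab_frame(name): name is "side" or "top"; returns a dict with "color" (384x512x3 uint8, red, green, blue), "z_map" (384x512 float32, m along the optical axis (not along the pixel's ray), 0 where there is no reading), "fovy" (degrees; the focal length in pixels is half the picture's height over the tangent of half this angle, whatever the lens; pixels are square), "cx", "cy" (the principal point, pixels), "world_from_camera" (4x4, takes a point from camera to world coordinates). Camera axes: x right, y up, looking along -z (the intrinsics and any distortion apply to the point x, -y, -z); pixel columns grow to the right and rows downward; lengths in m; the calibration is good to about 2 mm. A picture is of the moment at which its call begins.
- arm.finish_job(): hands the job in, once; it reports no verdict.
The state is a dict: "time": time; "joints": joint angles; "joint_vel": joint speeds; "joint_efforts": joint torques, N m; "ee_pos": TCP position; "orientation": TCP orientation; "wrist_force": force on the tool from outside, world axes, zero at the start; "wrist_torque": the same for the moment, N m; "grip_width": finger opening in m.
Only numpy, scipy, OpenCV 4.12 (cv2) and the standard library are available. Lean on these libraries where they do the work, as an engineer would, in place of code of your own. Each camera call takes 0.05 s, during which the arm holds its last target.

TASK

On the model rover's axle (the board with the two wheels) the wheels are splayed. Turn the tie rod's sleeve (its crossbar is the handle and swings over the top, away from the robot) all the way to its stop, so that both threaded ends draw in and the wheels stand straight. Leave the similar turnbuckle on the other board, the one without wheels, as it is.

Things in the scene. Friction and masses are not known exactly. Their poses are not given: they have to be found in the camera images.
- axle: Fixed plywood board, 120 (x) by 250 (y) by 12 mm, with a model axle: two 70 mm wheels (tops 83 mm up) about 95 mm either side of its middle. Origin: centre of its underside; x away from the robot, y along the axle, z up; yaw up to 0.4. Its tie rod: black sleeve 70 mm long, 28 mm across, along y, axis at x = -4, y = 0, z = 60 mm, a threaded rod in each end. Only its crossbar rises above 85 mm.
- tie (a joint): Turn of the tie-rod sleeve about the axle's y, rad. 0: loosest, crossbar 0.45 rad from upright towards -x (robot side); 0.45: crossbar upright; 1.30: hard stop, crossbar 0.85 rad over to +x, wheels straight. Each rad draws both rod ends in 8.5 mm and straightens each wheel 0.20 rad. Starts at 0 to 0.2. Turns stiffly (0.12 N m, 2 to 5 N on the bar) and stays where left.
- tie_tip (a point): Centre of the 12 mm ball on the end of the axle's crossbar: a round steel bar, 8 mm thick, standing out of the middle of the tie-rod sleeve at right angles to it. The ball's centre is 62 mm from the sleeve's axis and swings with the sleeve.
- stay_tip (a point): Centre of the same kind of ball on the crossbar of the other turnbuckle: board and sleeve of the same size, but with two sliding square blocks at its ends and no wheels. It may stand left or right of the axle. To be left alone.

How it is judged (in metres and radians):
At the end, for the whole second after the job is handed in: The axle's tie-rod sleeve has been turned to its stop, within 0.2 rad (joint above 1.10 rad), and is at rest there; the crossbar ball of the other turnbuckle is within 12 mm of where it started (value of joint tie above 1.1 rad and velocity of joint tie below 0.1 rad/s and distance of stay_tip from where it was at the start of the episode below 0.012 m); the robot touches nothing.
It fails at once if the turnbuckle on the board without wheels was turned (its crossbar ball moved more than 12 mm) (distance of stay_tip from where it was at the start of the episode above 0.012 m).
It also fails if it takes over 29 s, if anything falls off the work surface, if the arm or the gripper's body presses on something with over 40 N, if the wrist force passes 120 N, or if a joint passes its speed limit or range.

## Working session

There is one attempt and no reset: what is moved stays moved. The work goes in short steps, Python scripts to look and compute and a tool call to move; the robot and the scene stay as the last step left them, time stands still between calls to the robot, and variables do not carry over. Pictures are saved under pics/ and viewed, and the job is handed in when it is done.

Besides the shell and the picture viewer there is one more tool, called after "Emit:" as name([rows], argument=value, ...), one row to a line, values as JSON. send_rows: Moves the arm, as the interface text tells. Its arguments: {"type":"object","properties":{"rows":{"type":"array"},"grip_force":{"type":"number"}},"required":["rows"]}

```bash
mkdir -p pics; ls
cat > h.py <<'E'
import numpy as np,cv2
from bench import sense,vision,arm
def grab(n,tag):
    f=vision.grab_frame(n); np.savez(f'pics/{tag}.npz',**f)
    cv2.imwrite(f'pics/{tag}.png',cv2.cvtColor(f['color'],cv2.COLOR_RGB2BGR)); return f
def pt(f,u,v,z=None):
    H=f['color'].shape[0]; fl=H/2/np.tan(np.radians(float(f['fovy']))/2)
    d=z or float(f['z_map'][int(v),int(u)])
    p=np.array([(u-f['cx'])*d/fl,-(v-f['cy'])*d/fl,-d,1])
    return (f['world_from_camera']@p)[:3]
E
python3 - <<'E'
from h import *
print(sense())
for n in('top','side'):
    f=grab(n,n+'0'); print({k:v for k,v in f.items() if k not in('color','z_map')})
E
```

```text
pics
{'time': 0.0, 'joints': array([-69.05242067,  39.53487295, -11.14671472,  89.74616346,
         9.01273871,  51.71022173, -12.32323459]), 'joint_vel': array([ 0.00492707, -0.07435819,  0.06874388, -0.05268705,  0.03132089,
       -0.08387246,  0.01374036]), 'joint_efforts': array([ 3.09211600e-05, -5.39604592e+01, -1.26636285e+00, -1.58545607e+01,
        9.18174803e-03,  9.60107282e-03, -6.48495529e-06]), 'ee_pos': array([0.2034084 , 0.59026628, 0.23046049]), 'orientation': array([-176.41639318,   89.89078827, -105.41977181]), 'wrist_force': array([0.07415159, 0.22256775, 0.99604136]), 'wrist_torque': array([ 0.01844021, -0.02566841, -0.0426524 ]), 'grip_width': 0.08544892583516844}
{'fovy': 47.120711225265744, 'cx': 258.7913788046241, 'cy': 182.03843264965087, 'world_from_camera': array([[ 0.00672739,  0.99270247, -0.12040165,  0.44293363],
       [-0.99906583,  0.0015325 , -0.04318704, -0.02059715],
       [-0.04268737,  0.12057971,  0.99178542,  0.87157135],
       [ 0.        ,  0.        ,  0.        ,  1.        ]])}
{'fovy': 56.24262508380539, 'cx': 263.22876201406217, 'cy': 189.82004006508407, 'world_from_camera': array([[ 0.80516394,  0.36522137, -0.46725195,  0.20718729],
       [-0.59290603,  0.51322217, -0.62053642, -0.38810591],
       [ 0.0131709 ,  0.77667004,  0.62976994,  0.50064586],
       [ 0.        ,  0.        ,  0.        ,  1.        ]])}
```

View pics/top0.png

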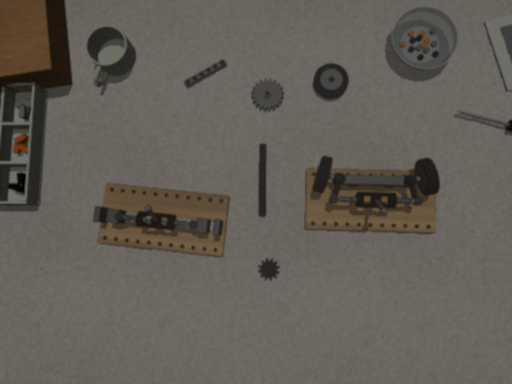

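View pics/side0.png

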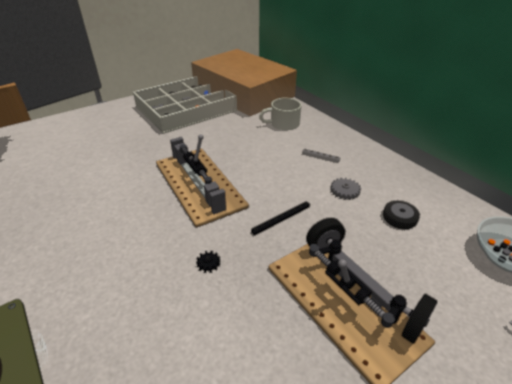

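Run:
```python
import cv2
a=cv2.imread('pics/top0.png')[150:245,295:450];b=cv2.imread('pics/side0.png')[210:350,270:440]
cv2.imwrite('pics/top0c.png',cv2.convertScaleAbs(cv2.resize(a,None,fx=5,fy=5,interpolation=3),alpha=1.8))
cv2.imwrite('pics/side0c.png',cv2.convertScaleAbs(cv2.resize(b,None,fx=4,fy=4,interpolation=3),alpha=1.8))
```

```text
(no output)
```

View pics/top0c.png

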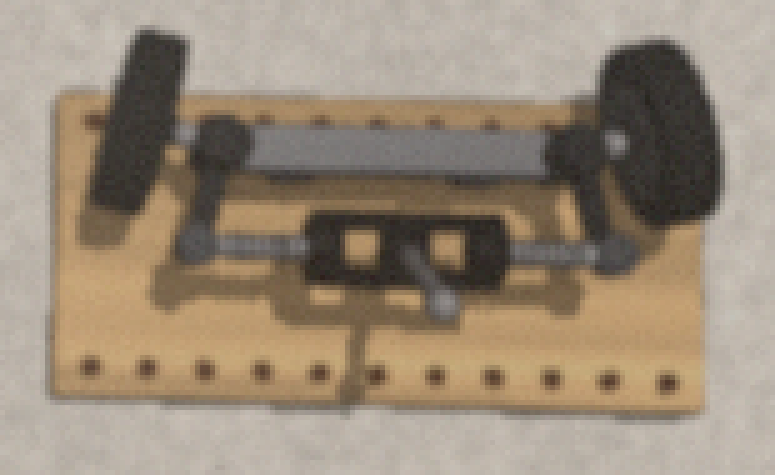

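View pics/side0c.png

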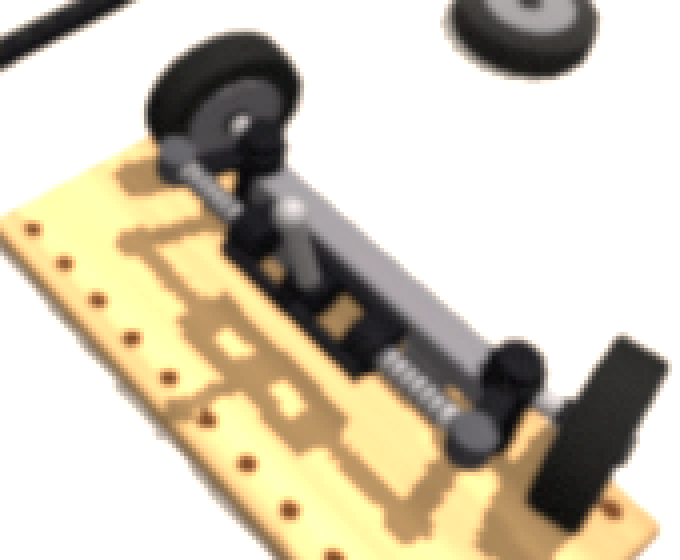

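Run:
```python
from h import *
np.set_printoptions(precision=4,suppress=True)
t=dict(np.load('pics/top0.npz'));s=dict(np.load('pics/side0.npz'))
def onz(f,u,v,z):
    c=f['world_from_camera'][:3,3]; d=pt(f,u,v,1.0)-c; return c+d*(z-c[2])/d[2]
def tri(a,b):
    c1=t['world_from_camera'][:3,3];d1=pt(t,*a,1.0)-c1;c2=s['world_from_camera'][:3,3];d2=pt(s,*b,1.0)-c2
    d1/=np.linalg.norm(d1);d2/=np.linalg.norm(d2)
    k=np.linalg.lstsq(np.c_[d1,-d2],c2-c1,rcond=None)[0]
    p,q=c1+k[0]*d1,c2+k[1]*d2; return (p+q)/2,np.linalg.norm(p-q)
T=lambda u,v:(295+u/5,150+v/5)
S=lambda u,v:(270+u/4,210+v/4)
print('ball',tri(T(443,303),S(292,210)))
for o in[(0,0),(-1,0),(0,-1),(1,0),(0,1)]:
  u,v=T(443,303);print(pt(t,round(u)+o[0],round(v)+o[1]))
L,e=tri(T(195,244),S(178,160));R,e2=tri(T(617,253),S(472,438));print('rods',L,e,R,e2)
for n,c in dict(TL=(57,93),BL=(50,396),BR=(703,411)).items(): print(n,onz(t,*T(*c),.012))
a=onz(t,*T(91,367),.012);b=onz(t,*T(667,383),.012);print('holes yaw',np.arctan2(-(a-b)[0],(a-b)[1]),a,b)
for c in [(320,250),(490,250),(405,222),(405,280)]: print('sleeve',pt(t,*T(*c)))
print('stay ball approx',[pt(t,148,209)])
```

```text
ball (array([ 0.4864, -0.1998,  0.1177]), np.float64(0.0007480412161562544))
[ 0.4851 -0.1986  0.1242]
[ 0.485  -0.1967  0.1251]
[ 0.4866 -0.1981  0.1266]
[ 0.485  -0.2001  0.1248]
[ 0.4834 -0.1987  0.1237]
rods [ 0.5114 -0.1245  0.0572] 0.0013287069194494344 [ 0.5077 -0.2764  0.0587] 0.0008253080659526576
TL [ 0.5741 -0.0767  0.012 ]
BL [ 0.4555 -0.0733  0.012 ]
BR [ 0.4513 -0.3217  0.012 ]
holes yaw -0.022222793039431102 [ 0.4668 -0.0891  0.012 ] [ 0.4619 -0.3085  0.012 ]
sleeve [ 0.5078 -0.1673  0.0705]
sleeve [ 0.5079 -0.2277  0.0717]
sleeve [ 0.518  -0.198   0.0702]
sleeve [ 0.4977 -0.1998  0.0598]
stay ball approx [array([0.4867, 0.2019, 0.1247])]
```

```bash
cat >> h.py <<'E'
from scipy.spatial.transform import Rotation as Ro
np.set_printoptions(precision=4,suppress=True)
def rep(*targets):
    s=sense();R=Ro.from_euler('xyz',s['orientation'],degrees=True).as_matrix();p=s['ee_pos']
    print('t',s['time'],'p',p,'F',s['wrist_force'],'w',s['grip_width'],'j',s['joints']);print(R)
    for t in targets: print(t,'->',R.T@(np.array(t)-p))
E
python3 -c "
from h import *
rep([.40,-.2,.231],[.38,.2,.25],[.38,0,.25])"
```

```text
t 0.1 p [0.2034 0.5903 0.2306] F [ 0.0578  0.4144 -0.6345] w 0.08552232420447184 j [-69.0543  39.5276 -11.1443  89.7393   9.0124  51.7099 -12.3236]
[[-0.0004 -0.9455  0.3256]
 [-0.0016  0.3256  0.9455]
 [-1.     -0.0001 -0.0017]]
[0.4, -0.2, 0.231] -> [ 0.0008 -0.4432 -0.6833]
[0.38, 0.2, 0.25] -> [-0.0189 -0.2941 -0.3116]
[0.38, 0, 0.25] -> [-0.0186 -0.3592 -0.5007]
```

Emit:
send_rows([
  {"gripper": 0, "travel": [-0.002, -0.031, -0.033], "turn": 0.08},
  {"gripper": 0, "travel": [-0.004, -0.062, -0.066], "turn": 0.16},
  {"gripper": 0, "travel": [-0.006, -0.094, -0.099], "turn": 0.24},
  {"gripper": 0, "travel": [-0.008, -0.125, -0.132], "turn": 0.32},
  {"gripper": 0, "travel": [-0.01, -0.156, -0.166], "turn": 0.4},
  {"gripper": 0, "travel": [-0.012, -0.187, -0.199], "turn": 0.48},
  {"gripper": 0, "travel": [-0.014, -0.219, -0.232], "turn": 0.56},
  {"gripper": 0, "travel": [-0.016, -0.25, -0.265], "turn": 0.62},
])

```text
time: 0.9
ee_pos: [0.3539, 0.2565, 0.247]
orientation: [-138.7, 89.9, -103.4]
wrist_force: [1.3, 0.3, -0.0]
grip_width: 0.0001
```

```bash
python3 -c "
from h import *
rep([.40,-.1,.24],[.42,-.2,.22])"
```

```text
t 0.9 p [0.3539 0.2565 0.247 ] F [ 1.27    0.2515 -0.045 ] w 7.650257591175746e-05 j [-39.773   24.4252  -3.276  119.5678   2.3995  36.1579  -9.3812]
[[-0.0004 -0.5781  0.816 ]
 [-0.0019  0.816   0.5781]
 [-1.     -0.0013 -0.0014]]
[0.4, -0.1, 0.24] -> [ 0.0077 -0.3176 -0.1685]
[0.42, -0.2, 0.22] -> [ 0.0279 -0.4107 -0.21  ]
```

Emit:
send_rows([
  {"gripper": 0, "travel": [0.001, -0.04, -0.021], "turn": 0.08},
  {"gripper": 0, "travel": [0.002, -0.08, -0.042], "turn": 0.16},
  {"gripper": 0, "travel": [0.003, -0.119, -0.063], "turn": 0.24},
  {"gripper": 0, "travel": [0.004, -0.159, -0.084], "turn": 0.32},
  {"gripper": 0, "travel": [0.005, -0.199, -0.105], "turn": 0.4},
  {"gripper": 0, "travel": [0.006, -0.238, -0.126], "turn": 0.48},
  {"gripper": 0, "travel": [0.007, -0.278, -0.147], "turn": 0.56},
  {"gripper": 0, "travel": [0.008, -0.318, -0.168], "turn": 0.61},
])

```text
time: 1.7
ee_pos: [0.4005, -0.1018, 0.2396]
orientation: [-107.4, 89.9, -107.2]
wrist_force: [1.3, 0.9, -0.9]
grip_width: 0.0004
```

```bash
python3 -c "
from h import *
rep([.43,-.2,.18],[.43,-.2,.095])"
```

```text
t 1.7 p [ 0.4005 -0.1018  0.2396] F [ 1.3074  0.867  -0.8949] w 0.00041308646655822766 j [  4.1898  23.6432   5.164  124.0274  -3.6616  32.4828  12.239 ]
[[-0.0005 -0.0039  1.    ]
 [-0.0017  1.      0.0039]
 [-1.     -0.0017 -0.0005]]
[0.43, -0.2, 0.18] -> [ 0.0598 -0.0982  0.0291]
[0.43, -0.2, 0.095] -> [ 0.1448 -0.0981  0.0292]
```

Emit:
send_rows([
  {"gripper": 0, "travel": [0.01, -0.033, 0.01], "turn": 0},
  {"gripper": 0, "travel": [0.025, -0.066, 0.02], "turn": 0},
  {"gripper": 0, "travel": [0.05, -0.098, 0.029], "turn": 0},
  {"gripper": 0, "travel": [0.08, -0.098, 0.029], "turn": 0},
  {"gripper": 0, "travel": [0.11, -0.098, 0.029], "turn": 0},
  {"gripper": 0, "travel": [0.135, -0.098, 0.029], "turn": 0},
  {"gripper": 0, "travel": [0.144, -0.098, 0.029], "turn": 0},
  {"gripper": 0, "travel": [0.144, -0.098, 0.029], "turn": 0},
])

```text
time: 2.5
ee_pos: [0.4291, -0.1996, 0.0948]
orientation: [-166.8, 89.8, -166.6]
wrist_force: [-0.0, -0.0, 0.2]
grip_width: 0.0001
```

Run:
```python
from h import *
rep([.50,-.2,.095])
f=grab('side','side1');g=grab('top','top1')
a=cv2.resize(cv2.imread('pics/side1.png')[150:350,230:440],None,fx=2.5,fy=2.5)
b=cv2.resize(cv2.imread('pics/top1.png')[130:330,310:410],None,fx=2.5,fy=2.5)
cv2.imwrite('pics/c1.png',cv2.convertScaleAbs(np.hstack([a,b]),alpha=1.8))
```

```text
t 2.5 p [ 0.4291 -0.1996  0.0948] F [-0.0155 -0.0019  0.1834] w 6.0994646099467865e-05 j [ 18.1834  42.736    1.7911 122.2639  -4.2699  15.2036  23.8577]
[[-0.003  -0.0041  1.    ]
 [-0.0007  1.      0.0041]
 [-1.     -0.0007 -0.003 ]]
[0.5, -0.2, 0.095] -> [-0.0004 -0.0007  0.0709]
```

View pics/c1.png

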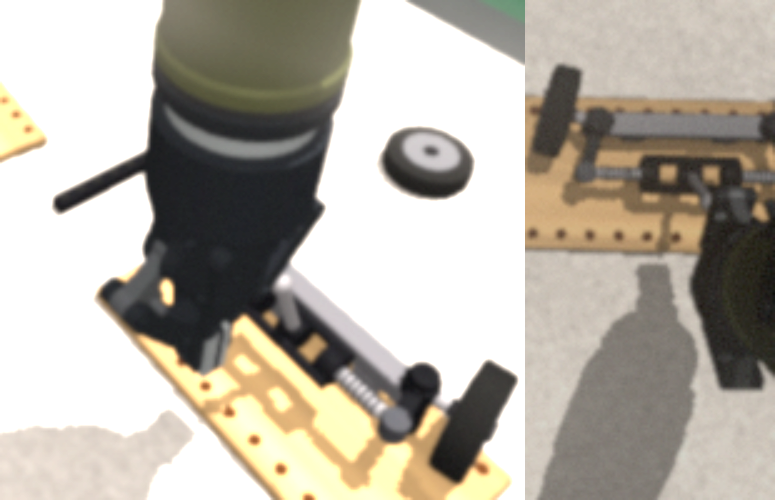

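Emit:
send_rows([
  {"gripper": 0, "travel": [0, 0, 0.012], "turn": 0},
  {"gripper": 0, "travel": [0, 0, 0.024], "turn": 0},
  {"gripper": 0, "travel": [0, 0, 0.032], "turn": 0},
  {"gripper": 0, "travel": [0, 0, 0.039], "turn": 0},
  {"gripper": 0, "travel": [0, 0, 0.046], "turn": 0},
  {"gripper": 0, "travel": [0, 0, 0.053], "turn": 0},
  {"gripper": 0, "travel": [0, 0, 0.06], "turn": 0},
  {"gripper": 0, "travel": [0, 0, 0.067], "turn": 0},
])

```text
time: 3.4
ee_pos: [0.4978, -0.2, 0.0965]
orientation: [-80.0, 89.9, -79.8]
wrist_force: [-1.5, -1.6, 1.3]
grip_width: -0.0002
```

Run:
```python
from h import *
rep([.525,-.2,.093])
f=grab('side','side2')
a=cv2.resize(cv2.imread('pics/side2.png')[180:350,250:440],None,fx=3.5,fy=3.5)
cv2.imwrite('pics/c2.png',cv2.convertScaleAbs(a,alpha=1.8))
```

```text
t 3.4 p [ 0.4978 -0.2     0.0965] F [-1.4606 -1.6262  1.3284] w -0.0001960606739622749 j [ 15.1371  44.9466   2.9207 111.881   -4.9293  23.2235  21.9569]
[[ 0.0004 -0.0039  1.    ]
 [-0.0023  1.      0.0039]
 [-1.     -0.0023  0.0004]]
[0.525, -0.2, 0.093] -> [ 0.0035 -0.0001  0.0272]
```

View pics/c2.png

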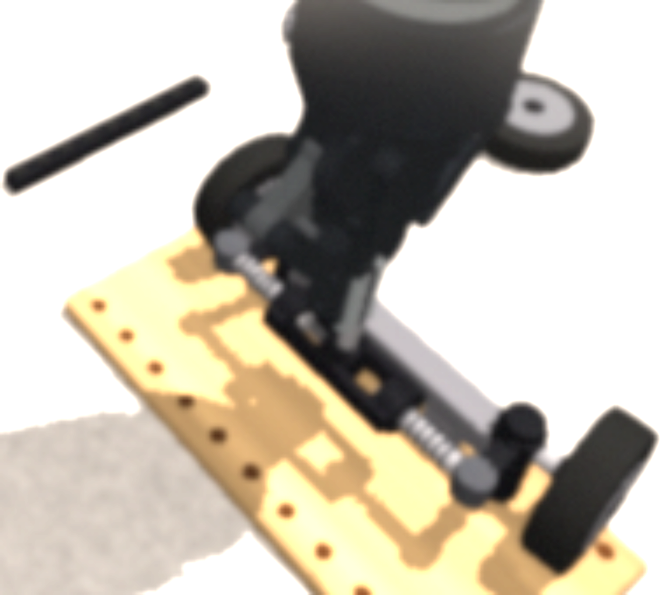

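Run:
```python
from h import *
f=grab('top','top2')
a=cv2.resize(cv2.imread('pics/top2.png')[140:260,290:450],None,fx=4.5,fy=4.5,interpolation=3)
cv2.imwrite('pics/c3.png',cv2.convertScaleAbs(a,alpha=2))
a=cv2.resize(cv2.imread('pics/side2.png')[240:310,300:390],None,fx=8,fy=8,interpolation=3)
cv2.imwrite('pics/c4.png',cv2.convertScaleAbs(a,alpha=3))
```

```text
(no output)
```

View pics/c3.png

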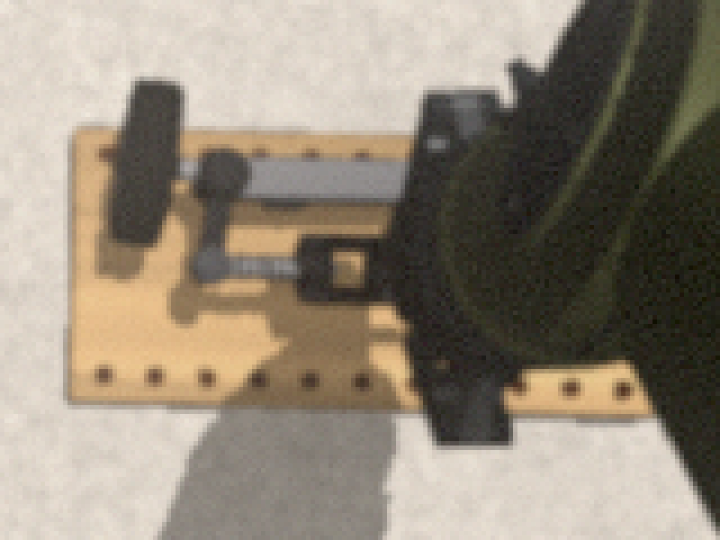

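View pics/c4.png

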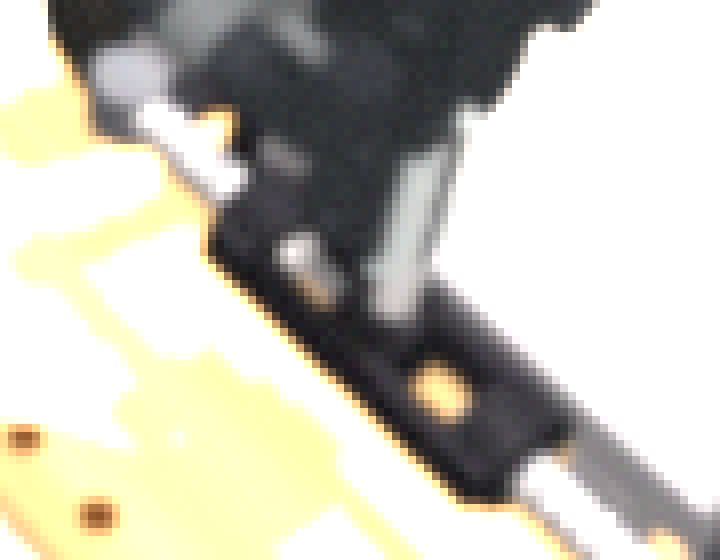

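Emit:
send_rows([
  {"gripper": 0, "travel": [0.001, 0, 0.005], "turn": 0},
  {"gripper": 0, "travel": [0.002, 0, 0.01], "turn": 0},
  {"gripper": 0, "travel": [0.003, 0, 0.014], "turn": 0},
  {"gripper": 0, "travel": [0.003, 0, 0.018], "turn": 0},
  {"gripper": 0, "travel": [0.003, 0, 0.021], "turn": 0},
  {"gripper": 0, "travel": [0.003, 0, 0.024], "turn": 0},
  {"gripper": 0, "travel": [0.003, 0, 0.027], "turn": 0},
  {"gripper": 0, "travel": [0.003, 0, 0.027], "turn": 0},
])

```text
time: 4.3
ee_pos: [0.5268, -0.1996, 0.0936]
orientation: [-37.2, 89.7, -36.9]
wrist_force: [-2.1, 0.6, 0.5]
grip_width: -0.0003
```

Run:
```python
from h import *
rep([.535,-.2,.093])
grab('top','top3');grab('side','side3')
a=cv2.resize(cv2.imread('pics/top3.png')[140:260,290:450],None,fx=4.5,fy=4.5,interpolation=3)
cv2.imwrite('pics/c5.png',cv2.convertScaleAbs(a,alpha=2))
a=cv2.resize(cv2.imread('pics/side3.png')[220:330,290:430],None,fx=5,fy=5,interpolation=3)
cv2.imwrite('pics/c6.png',cv2.convertScaleAbs(a,alpha=2.5))
```

```text
t 4.3 p [ 0.5268 -0.1996  0.0936] F [-2.1225  0.5838  0.5013] w -0.00033032041054118573 j [ 14.1183  46.4195   3.2245 107.5166  -5.1373  25.9632  21.2423]
[[ 0.0035 -0.005   1.    ]
 [-0.0026  1.      0.005 ]
 [-1.     -0.0027  0.0035]]
[0.535, -0.2, 0.093] -> [ 0.0006 -0.0004  0.0082]
```

View pics/c5.png

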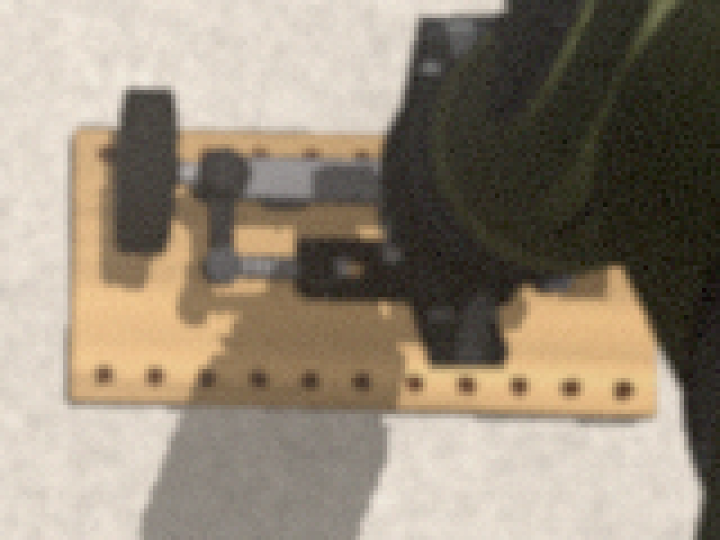

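View pics/c6.png

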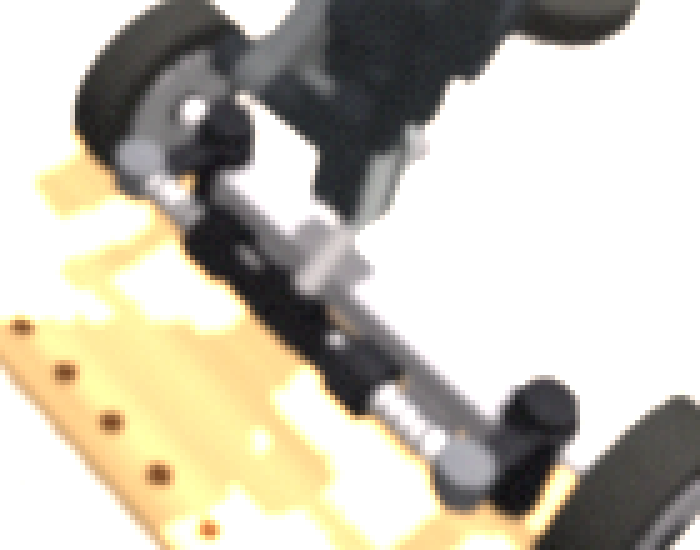

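Emit:
send_rows([
  {"gripper": 0, "travel": [0, 0, 0.002], "turn": 0},
  {"gripper": 0, "travel": [0, 0, 0.003], "turn": 0},
  {"gripper": 0, "travel": [0, 0, 0.004], "turn": 0},
  {"gripper": 0, "travel": [0, 0, 0.005], "turn": 0},
  {"gripper": 0, "travel": [0, 0, 0.006], "turn": 0},
  {"gripper": 0, "travel": [0, 0, 0.006], "turn": 0},
  {"gripper": 0, "travel": [0, 0, 0.006], "turn": 0},
  {"gripper": 0, "travel": [0, 0, 0.006], "turn": 0},
])

```text
time: 5.2
ee_pos: [0.533, -0.1996, 0.0937]
orientation: [-32.8, 89.7, -32.5]
wrist_force: [-3.0, -0.4, 1.5]
grip_width: -0.0002
```

Emit:
send_rows([
  {"gripper": 0, "travel": [0, 0, 0.001], "turn": 0},
  {"gripper": 0, "travel": [0, 0, 0.002], "turn": 0},
  {"gripper": 0, "travel": [0, 0, 0.003], "turn": 0},
  {"gripper": 0, "travel": [0, 0, 0.004], "turn": 0},
  {"gripper": 0, "travel": [0, 0, 0.004], "turn": 0},
  {"gripper": 0, "travel": [0, 0, 0.004], "turn": 0},
  {"gripper": 0, "travel": [0, 0, 0.004], "turn": 0},
  {"gripper": 0, "travel": [0, 0, 0.004], "turn": 0},
])

```text
time: 6.0
ee_pos: [0.5358, -0.1996, 0.0935]
orientation: [-50.2, 89.8, -49.9]
wrist_force: [-4.4, 1.4, 1.4]
grip_width: -0.0
```

Emit:
send_rows([
  {"gripper": 0, "travel": [0, 0, 0.002], "turn": 0},
  {"gripper": 0, "travel": [0, 0, 0.003], "turn": 0},
  {"gripper": 0, "travel": [0, 0, 0.004], "turn": 0},
  {"gripper": 0, "travel": [0, 0, 0.005], "turn": 0},
  {"gripper": 0, "travel": [0, 0, 0.005], "turn": 0},
  {"gripper": 0, "travel": [0, 0, 0.005], "turn": 0},
  {"gripper": 0, "travel": [0, 0, 0.005], "turn": 0},
  {"gripper": 0, "travel": [0, 0, 0.005], "turn": 0},
])

```text
time: 6.8
ee_pos: [0.5364, -0.1996, 0.093]
orientation: [-168.8, 89.6, -168.6]
wrist_force: [-9.7, 0.6, 5.8]
grip_width: 0.0001
```

The tool moved only 0.6 mm of the commanded 5 mm, and the force rose to about 10 N. That looks like the stop, so I'm backing off and lifting.

Emit:
send_rows([
  {"gripper": 0, "travel": [0, 0, -0.01], "turn": 0},
  {"gripper": 0, "travel": [0, 0, -0.025], "turn": 0},
  {"gripper": 0, "travel": [-0.01, 0, -0.05], "turn": 0},
  {"gripper": 0, "travel": [-0.04, 0, -0.08], "turn": 0},
  {"gripper": 0, "travel": [-0.08, 0, -0.11], "turn": 0},
  {"gripper": 0, "travel": [-0.12, 0, -0.135], "turn": 0},
  {"gripper": 0, "travel": [-0.14, 0, -0.135], "turn": 0},
  {"gripper": 0, "travel": [-0.14, 0, -0.135], "turn": 0},
])

```text
time: 7.6
ee_pos: [0.4057, -0.2012, 0.2372]
orientation: [-50.3, 89.6, -50.1]
wrist_force: [0.9, -0.5, 0.9]
grip_width: -0.0001
```

Run:
```python
from h import *
rep([.40,0.05,.235])
grab('top','top4');grab('side','side4')
a=cv2.resize(cv2.imread('pics/top4.png')[140:260,290:450],None,fx=4.5,fy=4.5,interpolation=3)
cv2.imwrite('pics/c7.png',cv2.convertScaleAbs(a,alpha=2))
a=cv2.resize(cv2.imread('pics/side4.png')[200:350,260:440],None,fx=4,fy=4,interpolation=3)
cv2.imwrite('pics/c8.png',cv2.convertScaleAbs(a,alpha=2))
```

```text
t 7.6 p [ 0.4057 -0.2012  0.2372] F [ 0.8541 -0.5139  0.8637] w -7.720545383073778e-05 j [ 17.4577  26.3729   4.3783 118.589   -3.0983  34.8255  24.0934]
[[ 0.0041 -0.0031  1.    ]
 [-0.0049  1.      0.0031]
 [-1.     -0.0049  0.004 ]]
[0.4, 0.05, 0.235] -> [ 0.0009  0.2512 -0.0049]
```

View pics/c7.png

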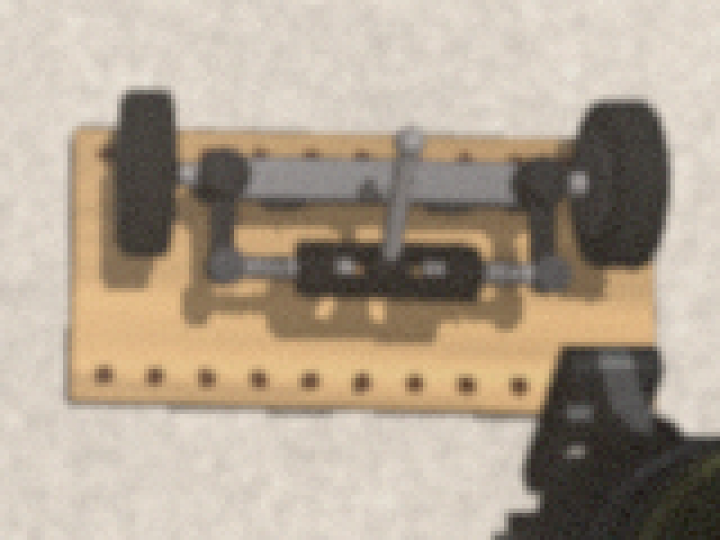

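View pics/c8.png

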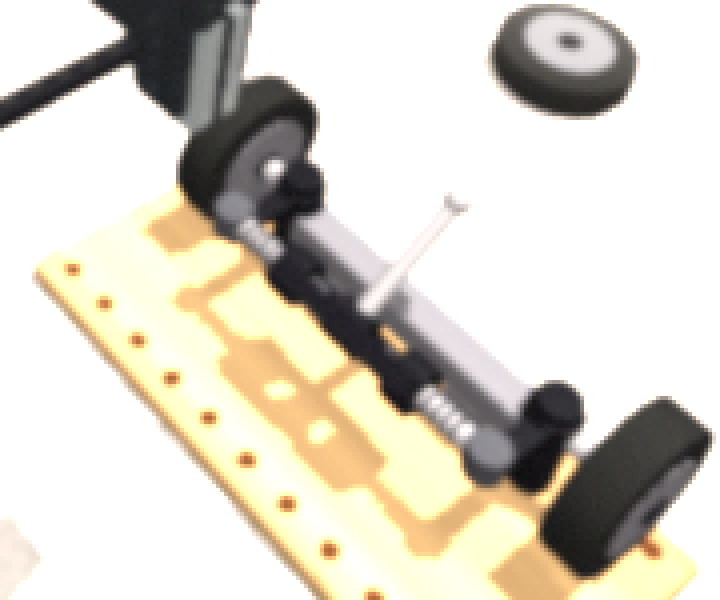

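Wheels look straight and the crossbar leans well over (ball at (408,140) in the top crop, (455,200) in the side crop). Measuring the angle and the stay ball.

Run:
```python
from h import *
t=dict(np.load('pics/top4.npz'));s=dict(np.load('pics/side4.npz'))
def ray(f,u,v):
    c=f['world_from_camera'][:3,3]; d=pt(f,u,v,1.0)-c; return c,d/np.linalg.norm(d)
c1,d1=ray(t,290+408/4.5,140+140/4.5);c2,d2=ray(s,260+454/4,200+203/4)
k=np.linalg.lstsq(np.c_[d1,-d2],c2-c1,rcond=None)[0]
p=(c1+k[0]*d1+c2+k[1]*d2)/2;print(p,np.linalg.norm(c1+k[0]*d1-c2-k[1]*d2))
print('tie',np.arctan2(p[0]-.5095,p[2]-.06)+.45,'start',np.arctan2(.4864-.5095,.1177-.06)+.45)
a=cv2.imread('pics/top0.png');b=cv2.imread('pics/top4.png')
print('stay diff',cv2.absdiff(a,b)[175:265,90:235].max(),cv2.phaseCorrelate(a[190:235,110:200].mean(2),b[190:235,110:200].mean(2)))
```

```text
[ 0.5562 -0.2008  0.0962] 0.0014863813856623518
tie 1.361834633781659 start 0.06919484787411789
stay diff 10 ((-0.042433130744221614, 0.5659036412058924), 0.9921332447776091)
```

```bash
python3 -c "
from h import *
print(arm.finish_job(), sense()['time'])"
```

```text
the job is handed in; nothing more can be done
the job is handed in; nothing more can be done
```

I turned the axle's tie-rod sleeve to its stop by pushing the crossbar over, away from the robot, with the closed fingers. I then backed the arm off and lifted it clear, and handed the job in at about 7.7 s.

- **Sleeve angle:** the ball triangulates to about (0.556, -0.201, 0.096) m, which gives a joint angle of about 1.36 rad. The stop is at 1.30, so the reading is about 0.06 rad too high, within measurement error. It started at about 0.07 rad.
- **Stop reached:** on the last push the tool moved only 0.6 mm of a commanded 5 mm, and the wrist force rose from 4 N to about 10 N. Both wheels look straight in the final pictures.
- **Other turnbuckle:** it shows no visible change from start to end, with a largest pixel difference of 10 out of 255. An image-shift check gave 0.57 px (roughly 1 mm), which doesn't quite agree with that. I took it as noise, since the arm never went near that board below about 0.23 m.
- **Arm at hand-in:** it was clear of everything, with about 1 N of sensor noise at the wrist.

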